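# Knock a rotor out of the nest with the treadle and tray it

### The arm

A 6-joint arm with a two-finger parallel gripper is mounted at the origin on a cart in front of the work surface, level with it; the furniture and walls round the work are solid. World frame = base frame: x ahead of the robot, y to its left, z up, the work surface at z = 0. Lengths are in m, angles in rad, forces in N, time in s.
With the tool pointing down it reaches from about 0.4 to 0.825 m from the base axis. Payload 7 kg.
Tool frame: the origin (TCP) lies midway between the tips of the shut fingers; the grasp point (between the pads) lies 19 mm behind it; z points along the fingers, x is the direction in which the jaws open and shut, and the axes are right-handed (so a half turn about z gives the same grasp; the last joint's range is limited). The gripper opens to 88 mm and grips with 3 to 60 N. Pads are 19 mm wide; open, the fingers measure 130 mm over their backs; the gripper's body (78 mm by 193 mm) begins 47 mm behind the grasp point.
Start: joints at [-1.041, 0.359, 0.012, 0, -1.224, -0.288], TCP at [0.162, -0.655, 0.227] pointing down, gripper open.
Joint ranges: [-3.07, 3.07], [-1.43, 2.12], [-1.02, 1.25], [-3.03, 1.67], [-3.05, -0], [-3.03, 3.03]. Speed limits (rad/s): [2.39, 2.39, 3.01, 3.14, 3.14, 3.14].

### API

Orientations are given as [roll, pitch, yaw] about the fixed x, y, z axes, in that order (R = Rz(yaw) Ry(pitch) Rx(roll)).
In Python, from station import arm, grab_frame, camera_params gives the robot as it stands.
- The arm moves only by the shell command python3 -m handwheel 'ROWS' [FORCE]. ROWS is JSON, a list that holds one entry, the list of rows, each a list of 5 numbers: the finger opening in m, from 0 to 0.0876, then the shift along the tool's x, y, z in m, then the turn about the tool's z in degrees. A call has 1 to 20 rows; each row is the pose to reach, as a shift and turn from the pose measured when the call began, along the tool's axes at that moment; what a row does not reach only later rows make up. A row lasts 1/12 s, in which the tool goes at most 41.7 mm and 7.16 degrees, less where a joint would pass 70% of its speed; a pose out of reach is approached as far as the arm can. A call with a gripper value outside its range is refused whole. The fingers move at their own pace and stop on an object; FORCE is the grip in N (left out, the last holds). Time passes only in rows, so rows that repeat a pose let the fingers close. It gives the time, the measured TCP pose, the force and the opening at its end, in the units of the state.
- arm.get_state(): the state, without advancing time (a new reading comes with each control period).
- grab_frame(name): name is "side" or "top" or "wrist"; returns the picture (400x640x3 uint8, blue, green, red); there is no depth.
- camera_params(name): a dict with "intrinsics" (3x3 intrinsics, pixels), "k1" (the pictures are not rectified: a ray, as slopes to the right and down, at radius r is drawn at 1 + k1 r^2 times it, then the intrinsics apply), "R" (3x3) and "t" (3): a world point X has camera coordinates R X + t; the wrist camera has in their place "tool_from_camera" (4x4, takes a point from camera to tool coordinates, whose origin is the TCP and whose axes are the tool frame's). Camera axes: x right, y down, z forward; pixel columns grow to the right and rows downward; lengths in m; the calibration is good to about 2 mm. A picture is of the moment at which its call begins: read the wrist's pose just before it. camera_params takes no time and is no camera call.
- arm.job_done(): hands the job in, once; it reports no verdict.
The state is a dict: "t": time; "q": joint angles; "qd": joint speeds; "joint_efforts": joint torques, N m; "eef_pos": TCP position; "ee_rot": TCP orientation; "force": force on the tool from outside, world axes, zero at the start; "moment": the same for the moment, N m; "width": finger opening in m.
Only numpy, scipy, OpenCV 4.12 (cv2) and the standard library are available. Lean on these libraries where they do the work, as an engineer would, in place of code of your own. Each camera call takes 0.05 s, during which the arm holds its last target.

### The job

Knock the black rotor out of the nest: press the fixture's pedal all the way down to its stop so that its catch holds it, and move the lifted rotor into the blue tray next to the fixture, standing upright on the tray's floor beside the two that are already there. Then press the yellow tab of the catch so that the pedal springs back up, ready for the next rotor, and leave everything else where it lies.

Things in the scene. Friction and masses are not known exactly. Their poses are not given: they have to be found in the camera images.
- pedal_pad (a point): Centre of the upper face of the pedal's ribbed black rubber pad (36 x 52 mm, the 52 mm across the lever). The pad is 68 mm from the hinge and stands about 54 mm above the bench when up, tilted 0.17 rad; fully pressed it is about 23 mm lower and tilted 0.17 rad the other way. It moves and tilts with the pedal.
- pedal (a joint): Pedal angle, rad: 0 = up, 0.345 = down on its stop, about 0.33 = held by the catch. The return spring pushes up on the pad with 3.5 N at the top and 6 N at the bottom; over the last third the catch adds a few newtons before it snaps over the pin, so push on through to the firm rubber stop (15 to 20 N is ample). If released before the catch snaps over the pedal's cross pin, it springs back up.
- catch_tab (a point): Centre of the upper face of the yellow tab (28 x 26 mm) of the steel catch in front of the pedal, on the lever's middle line, 74 mm beyond the middle of the pad, 44 mm above the bench when the catch is closed. Pressed down about 20 mm (1 to 2 N) to its stop it swings the hook away from the pedal.
- catch (a joint): Catch angle, rad: 0 = closed, 0.45 = tab right down; the pedal goes free above about 0.4. A light spring closes it.
- fixture: The grey knock-out fixture, bolted to the bench, about 260 mm long and 76 mm wide. Origin on the bench under the pedal's hinge, z up, x along the lever: from the hinge the nest (aluminium block 72 x 72 mm, top 90 mm above the bench) lies at +x 62 mm, the pedal's pad at -x 68 mm, the catch's tab at -x 142 mm. The pedal raises the nest's lifter, about 20 mm when held by the catch.
- nest_face (a point): Centre of the nest's mouth, at the level of the block's top face. The brass-lined bore is 38 mm wide. With the pedal up its floor lies 24 mm below the face and the rotor is sunk wholly in it; with the pedal caught down the floor is about 3.5 mm below the face.
- rotor_mid (a point): Centre of the drum of the black rotor in the nest: an upright drum 34 mm in diameter and 16 mm high, this point 8 mm above its underside, with a plain boss (9 mm wide, 7 mm high) on top in the middle; z is the rotor's axis. 0.03 kg. Hold it across the drum, of which about 12 mm stand above the nest's face once lifted.
- tray: Loose blue open tray beside the fixture (another like it stands farther left and is not meant), 149 mm along its x, 212 mm along its y, 34 mm high, walls 3 mm, floor 2 mm thick; origin at the centre of its underside. Its +y half holds the two finished rotors; the -y half is empty. It may be nudged a little.
- done_a: Finished black rotor of the same make standing in the tray, origin at the centre of its underside.
- done_b: The second finished black rotor standing in the tray, origin at the centre of its underside.
- motor: Bystander: small silver motor with two wires lying on the bench, 34 x 119 x 21 mm.
- phone: Bystander: black phone lying flat on the bench, 75 x 160 x 9 mm.
- marker: Bystander: black marker pen lying on the bench, 136 mm long.

How it is judged:
On the way, in this order (a step that is already met when the one before it is completed fails the run):
1. the pedal is pressed right down, to where its catch holds it (value of joint pedal above 0.32 rad), for 0.3 s.
2. the rotor stands let go in the tray while the catch still holds the pedal down (value of joint pedal above 0.31 rad and x of rotor_mid in the frame of tray between -0.06 and 0.06 m and y of rotor_mid in the frame of tray between -0.09 and 0.09 m and z of rotor_mid in the frame of tray below 0.015 m and contact force between the fingers and rotor below 0.2 N), for 0.2 s.
At the end, for the whole second after the job is handed in: The pedal is back up (under 0.03 rad), the catch closed; the rotor stands upright (within 0.2 rad), still and let go, on the floor of the blue tray next to the fixture; the two finished rotors still stand in the tray, and the tray is within 60 mm of where it stood (value of joint pedal below 0.03 rad and value of joint catch below 0.05 rad and x of rotor_mid in the frame of tray between -0.06 and 0.06 m and y of rotor_mid in the frame of tray between -0.09 and 0.09 m and z of rotor_mid in the frame of tray between 0.005 and 0.015 m and angle between each of rotor_mid, done_a, done_b's own z axis and vertical below 0.2 rad and linear speed of rotor below 0.02 m/s and horizontal distance between each of done_a, done_b and tray below 0.115 m and x of done_a in the frame of tray between -0.07 and 0.07 m and x of done_b in the frame of tray between -0.07 and 0.07 m and distance of tray from where it was at the start of the episode below 0.06 m); the robot touches nothing.
It fails at once if a bystander on the bench is pushed more than 30 mm (distance of any of motor, phone, marker from where it was at the start of the episode above 0.03 m).
It also fails if it takes over 53 s, if anything falls off the work surface, if the arm or the gripper's body presses on something with over 40 N, if the wrist force passes 120 N, or if a joint passes its speed limit or range.

## Working session

There is one attempt and no reset: what is moved stays moved. The work goes in short steps, Python scripts to look and compute and a shell command to move; the robot and the scene stay as the last step left them, time stands still between calls to the robot, and variables do not carry over. Pictures are saved under pics/ and viewed, and the job is handed in when it is done.

```bash
ls; mkdir -p pics; python3 - <<'E'
from station import arm, grab_frame, camera_params
import cv2
s=arm.get_state()
print(s)
for n in ("side","top","wrist"):
    cv2.imwrite(f"pics/{n}0.png",grab_frame(n)); print(n,camera_params(n))
E
```

```text
pics
{'t': 0.0, 'q': array([-1.04088015e+00,  3.59403193e-01,  1.10665515e-02, -3.26425222e-04,
       -1.22412364e+00, -2.88124615e-01]), 'qd': array([ 0.00064575,  0.00030936,  0.00044774, -0.0012937 ,  0.00097827,
       -0.00154235]), 'joint_efforts': array([ 5.82205957e-04, -5.82716095e+01,  2.93052542e+01,  6.99717119e+00,
        6.86562998e-03, -1.21841044e-04]), 'eef_pos': array([ 0.16148662, -0.65489238,  0.22561978]), 'ee_rot': array([-3.14141400e+00, -1.68256318e-03,  1.81247658e+00]), 'force': array([-0.43155416, -0.08321946, -0.99720516]), 'moment': array([ 0.03810813, -0.01781397,  0.01355441]), 'width': 0.08747511424349663}
side {'intrinsics': array([[427.22632695,   0.        , 319.77912958],
       [  0.        , 427.22632695, 195.48517088],
       [  0.        ,   0.        ,   1.        ]]), 'k1': -0.10393359015800013, 'R': array([[-0.98371115, -0.17883612, -0.01816618],
       [-0.08568022,  0.55532306, -0.82720928],
       [ 0.158023  , -0.81217851, -0.56160021]]), 't': array([ 0.56924903, -0.0209219 ,  1.29652633])}
top {'intrinsics': array([[388.83140406,   0.
[... 223 characters left out ...]
282763,  0.00984214, -0.1191488 ],
       [ 0.11890619, -0.02236621, -0.99265355]]), 't': array([0.23661428, 0.55081104, 1.02382787])}
wrist {'intrinsics': array([[284.71359413,   0.        , 321.16250804],
       [  0.        , 284.71359413, 195.41503795],
       [  0.        ,   0.        ,   1.        ]]), 'k1': -0.03243434707734186, 'tool_from_camera': array([[ 9.99999463e-01,  8.61656823e-04, -5.75900474e-04,
         2.27565769e-04],
       [-6.91070626e-04,  9.68487777e-01,  2.49060129e-01,
        -6.74618666e-02],
       [ 7.72356929e-04, -2.49059597e-01,  9.68487853e-01,
        -1.58531705e-01],
       [ 0.00000000e+00,  0.00000000e+00,  0.00000000e+00,
         1.00000000e+00]])}
```

View pics/top0.png

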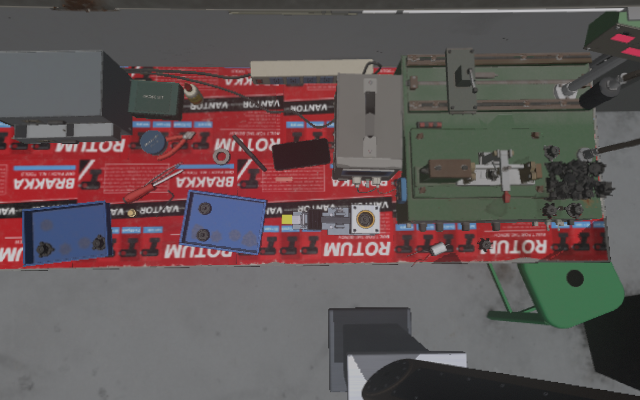

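View pics/side0.png

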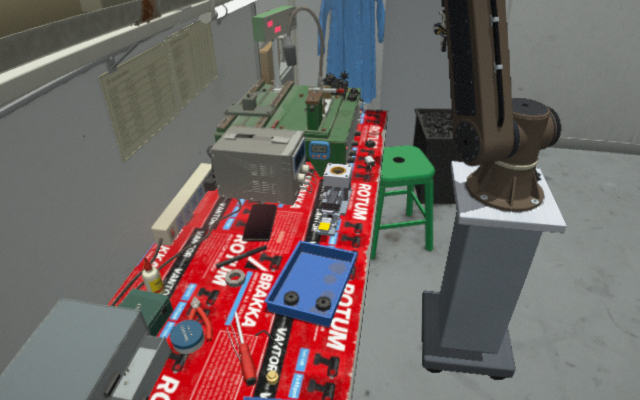

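View pics/wrist0.png

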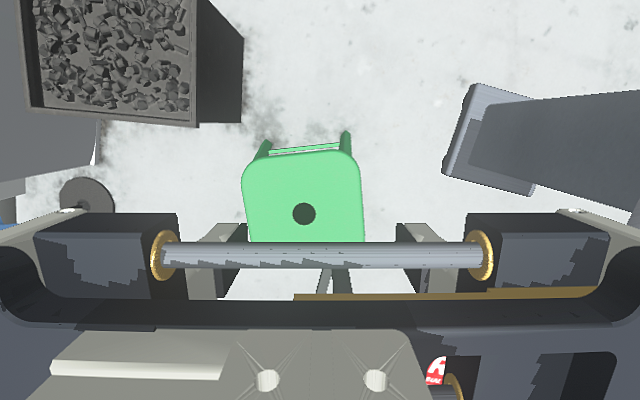

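The top view shows the fixture at about (280–380, 219), with the nest at (366,219), the yellow tab at (288,219), and the tray at (222,222). Its rotors are at (205,209) and (204,235). I'll zoom in for exact pixels.

```bash
python3 - <<'E'
import cv2
im=cv2.imread('pics/top0.png')
c=im[180:265,170:395]
cv2.imwrite('pics/topz.png',cv2.resize(c,None,fx=3.5,fy=3.5,interpolation=cv2.INTER_CUBIC))
im=cv2.imread('pics/side0.png')
c=im[150:330,255:375]
cv2.imwrite('pics/sidez.png',cv2.resize(c,None,fx=3.3,fy=3.3,interpolation=cv2.INTER_CUBIC))
E
cat > h.py <<'E'
from station import arm, grab_frame, camera_params
import numpy as np, cv2
from scipy.spatial.transform import Rotation as Ro
def ray(name,uv,pose=None):
    p=camera_params(name);K=p['intrinsics'];k1=p['k1']
    d=np.array([(uv[0]-K[0,2])/K[0,0],(uv[1]-K[1,2])/K[1,1]])
    s=d.copy()
    for _ in range(20): s=d/(1+k1*(s@s))
    c=np.array([s[0],s[1],1.])
    if name=='wrist':
        T=p['tool_from_camera']; Rw=Ro.from_euler('xyz',pose['ee_rot']).as_matrix()
        return Rw@T[:3,3]+pose['eef_pos'], Rw@T[:3,:3]@c
    return -p['R'].T@p['t'], p['R'].T@c
def onz(name,uv,z,pose=None):
    o,d=ray(name,uv,pose); return o+d*(z-o[2])/d[2]
def proj(name,X,pose=None):
    p=camera_params(name);K=p['intrinsics'];k1=p['k1']
    if name=='wrist':
        T=p['tool_from_camera']; Rw=Ro.from_euler('xyz',pose['ee_rot']).as_matrix()
        c=T[:3,:3].T@(Rw.T@(np.array(X)-pose['eef_pos'])-T[:3,3])
    else: c=p['R']@np.array(X)+p['t']
    s=c[:2]/c[2]; s=s*(1+k1*(s@s)); return K[:2,:2]@s+K[:2,2]
def tooldelta(pose,dw):
    return Ro.from_euler('xyz',pose['ee_rot']).as_matrix().T@np.array(dw)
E
```

```text
(no output)
```

View pics/topz.png

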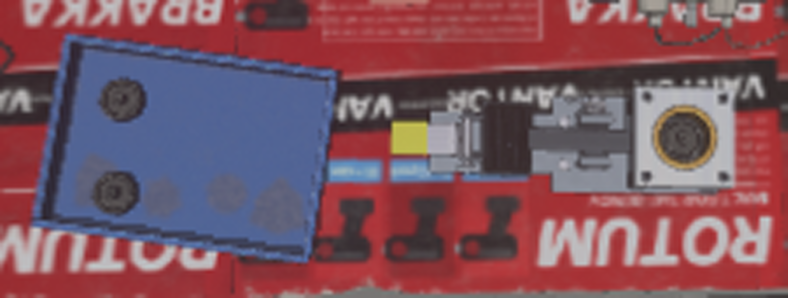

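View pics/sidez.png

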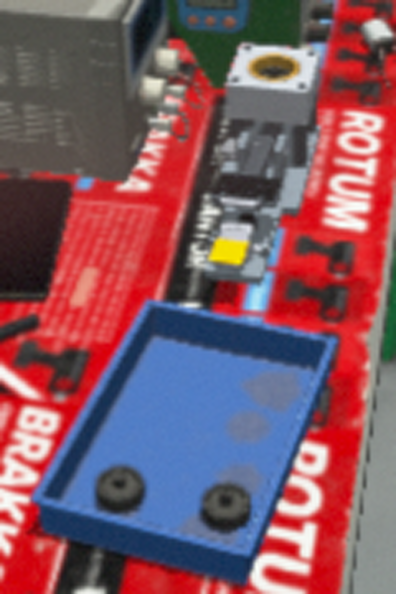

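```bash
python3 - <<'E'
from h import *
U=lambda x,y:((x+.5)/3.5-.5+170,(y+.5)/3.5-.5+180)
for n,p,z in [('nest',(684,137),.09),('tab',(410,138),.044),('pad',(506,140),.054),('tl',(70,38),.034),('tr',(338,72),.034),('br',(308,262),.034),('bl',(36,224),.034),('doneA',(122,99),.02),('doneB',(116,191),.02),
  ('nc1',(632,88),.09),('nc2',(736,88),.09),('nc3',(732,188),.09),('nc4',(632,188),.09)]:
    print(n,onz('top',U(*p),z).round(4))
print(onz('top',(440,248),0),onz('top',(430,215),.0), onz('top',(400,200),.0))
V=lambda x,y:((x+.5)/3.3-.5+255,(y+.5)/3.3-.5+150)
print('side tab',onz('side',V(231,251),.044),'nest',onz('side',V(271,66),.09),'pad',onz('side',V(249,190),.054))
E
```

```text
nest [0.5029 0.1139 0.09  ]
tab [0.5079 0.3159 0.044 ]
pad [0.5048 0.2431 0.054 ]
tl [0.5885 0.5764 0.034 ]
tr [0.5602 0.3717 0.034 ]
br [0.4156 0.3937 0.034 ]
bl [0.4469 0.5978 0.034 ]
doneA [0.5425 0.5397 0.02  ]
doneB [0.4715 0.5426 0.02  ]
nc1 [0.5392 0.151  0.09  ]
nc2 [0.5385 0.0748 0.09  ]
nc3 [0.4655 0.08   0.09  ]
nc4 [0.4663 0.1526 0.09  ]
[ 0.42685654 -0.10377908  0.        ] [ 0.51846704 -0.08053124  0.        ] [0.56145092 0.00168391 0.        ]
side tab [0.5069209  0.32057535 0.044     ] nest [0.50615062 0.11560036 0.09      ] pad [0.50376985 0.25231314 0.054     ]
```

```bash
python3 - <<'E'
import cv2
im=cv2.imread('pics/side0.png')
c=im[70:230,190:390]
cv2.imwrite('pics/sidez2.png',cv2.resize(c,None,fx=3.7,fy=3.7,interpolation=cv2.INTER_CUBIC))
im=cv2.imread('pics/top0.png')
c=im[60:260,330:520]
cv2.imwrite('pics/topz2.png',cv2.resize(c,None,fx=3,fy=3,interpolation=cv2.INTER_CUBIC))
E
```

```text
(no output)
```

View pics/sidez2.png

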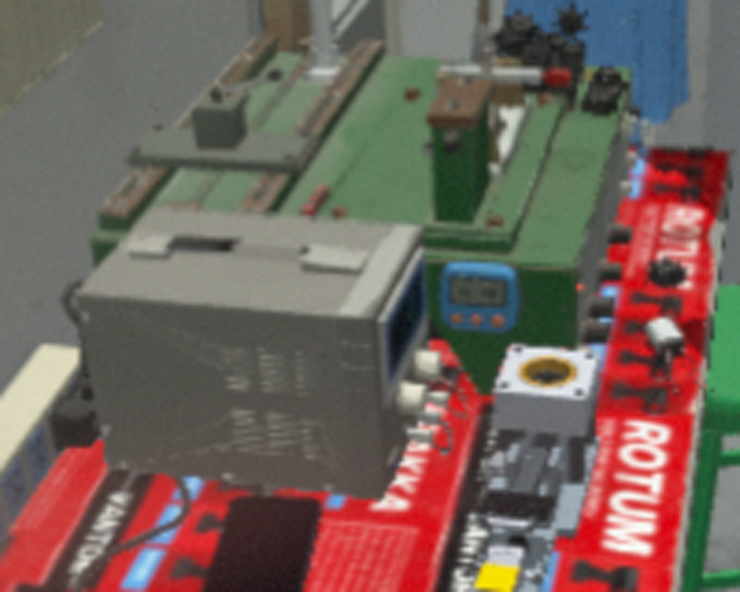

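View pics/topz2.png

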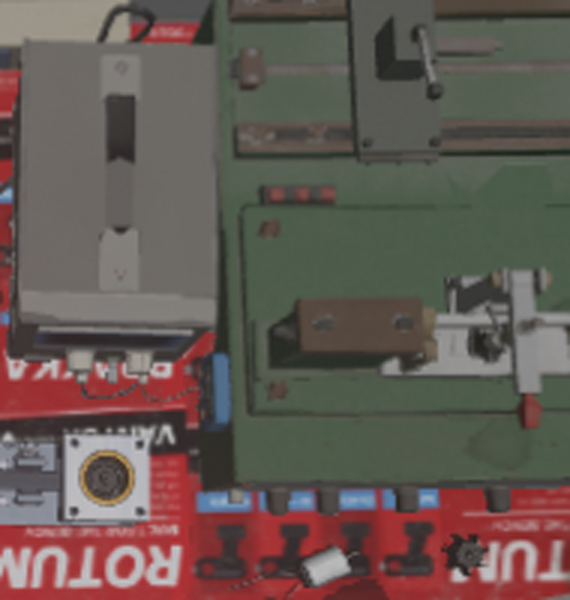

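```bash
python3 - <<'E'
from h import *
def tri(a,b):
    o1,d1=ray('top',a);o2,d2=ray('side',b)
    A=np.c_[d1,-d2];s=np.linalg.lstsq(A,o2-o1,rcond=None)[0]
    p,q=o1+d1*s[0],o2+d2*s[1];return ((p+q)/2).round(3),np.linalg.norm(p-q).round(4)
print('psu top front-left',tri((336.5,165),(291.2,155)))
print('machine corner',tri((408,222),(346,141.5)))
print('machine vise top',tri((431,180),(190+490/3.7,70+85/3.7)))
s=arm.get_state()
T=[.506,.245,.16]
print(tooldelta(s,np.array(T)-s['eef_pos']),np.degrees(s['ee_rot']))
for w in [(.42,-.1,.33),(.5,.245,.20)]: print(w,tooldelta(s,np.array(w)-s['eef_pos']))
E
```

```text
psu top front-left (array([0.622, 0.189, 0.17 ]), np.float64(0.0067))
machine corner (array([0.492, 0.015, 0.131]), np.float64(0.0021))
machine vise top (array([ 0.567, -0.001,  0.275]), np.float64(0.0031))
[0.79130857 0.54993949 0.0667395 ] [-1.79989233e+02 -7.22667395e-02  1.03849299e+02]
(0.42, -0.1, 0.33) [ 0.47713857  0.38382532 -0.10362569]
(0.5, 0.245, 0.2) [0.79279523 0.5441064  0.02674243]
```

```bash
python3 -m handwheel '[[[0.0,0.03,0.024,0,0],[0.0,0.06,0.048,0,-4],[0.0,0.092,0.074,0,-9],[0.0,0.124,0.1,0,-15],[0.0,0.156,0.126,0,-21],[0.0,0.188,0.152,0,-27],[0.0,0.22,0.178,0,-33],[0.0,0.252,0.204,0,-39],[0.0,0.284,0.23,0,-45],[0.0,0.316,0.256,0,-51],[0.0,0.348,0.281,0,-57],[0.0,0.38,0.306,0,-63],[0.0,0.412,0.331,0,-69],[0.0,0.444,0.357,0,-76],[0.0,0.477,0.384,0,-76],[0.0,0.477,0.384,0,-76]]]' 20
python3 - <<'E'
from h import *
s=arm.get_state(); print(s['q'],s['force'])
T=[.503,.23,.16]
print(tooldelta(s,np.array(T)-s['eef_pos']),np.degrees(s['ee_rot']))
E
```

```text
t: 1.48
eef_pos: [0.4228, -0.0951, 0.2267]
ee_rot: [3.14, 0.001, -3.139]
force: [-0.2, -0.8, 0.9]
width: 0.0005
[ 0.23589315 -0.05407743 -0.48702378 -0.0015851  -1.13611324 -0.23214565] [-0.18203671 -0.75410239  0.87475934]
[-0.08114252  0.32471442  0.06739731] [ 1.79896884e+02  7.78448135e-02 -1.79823529e+02]
```

```bash
python3 -m handwheel '[[[0.0,-0.007,0.03,0,0],[0.0,-0.015,0.06,0,0],[0.0,-0.025,0.1,0,0],[0.0,-0.035,0.14,0,0],[0.0,-0.045,0.18,0,0],[0.0,-0.055,0.22,0.01,0],[0.0,-0.065,0.26,0.02,0],[0.0,-0.073,0.295,0.035,0],[0.0,-0.081,0.325,0.05,0],[0.0,-0.081,0.325,0.067,0],[0.0,-0.081,0.325,0.067,0]]]' 
python3 - <<'E'
from h import *
s=arm.get_state(); print(s['eef_pos'],s['ee_rot'],s['force'])
cv2.imwrite('pics/w1.png',grab_frame('wrist'))
for n,X in [('tab',(.5075,.318,.044)),('pad',(.506,.245,.054)),('tip',s['eef_pos'])]: print(n,proj('wrist',X,s))
E
```

```text
t: 2.4
eef_pos: [0.5011, 0.2306, 0.1564]
ee_rot: [-3.14, -0.004, -3.137]
force: [-0.8, -0.9, 0.6]
width: 0.0002
[0.50106047 0.23056363 0.15636262] [-3.13967642 -0.00401787 -3.13742149] [-0.83378469 -0.87762763  0.62716636]
tab [313.49546981 273.10862899]
pad [314.67411284 209.95884056]
tip [319.81562802 237.5689133 ]
```

View pics/w1.png

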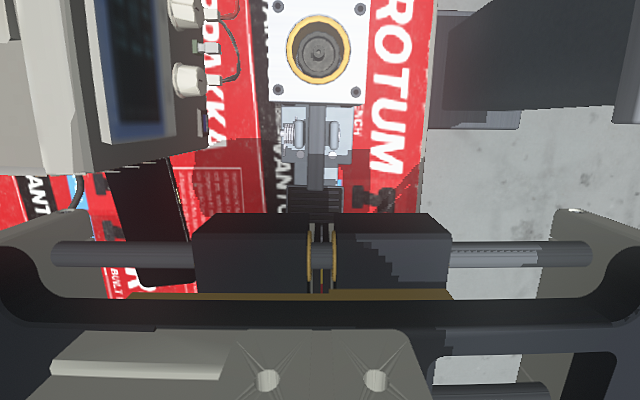

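The wrist view shows the nest mouth at (318,50), with the rotor's boss in the middle, and the pad's near ribs at (316,200). The tab is hidden by the gripper. I'll refine the nest position from this view and check the lever's middle line.

```bash
python3 - <<'E'
from h import *
s=arm.get_state()
im=cv2.imread('pics/w1.png');c=im[0:215,230:410]
cv2.imwrite('pics/w1z.png',cv2.resize(c,None,fx=2.7,fy=2.7,interpolation=cv2.INTER_CUBIC))
hsv=cv2.cvtColor(im,cv2.COLOR_BGR2HSV)
m=cv2.inRange(hsv,(15,90,90),(30,255,255));m[110:]=0;m[:,:270]=0;m[:,370:]=0
ys,xs=np.nonzero(m);(cx,cy),r=cv2.minEnclosingCircle(np.c_[xs,ys].astype(np.float32));print(cx,cy,r,len(xs))
e=cv2.fitEllipse(cv2.convexHull(np.c_[xs,ys]).astype(np.float32));print(e)
print('nest',onz('wrist',e[0],.09,s), onz('wrist',(cx-r,cy),.09,s),onz('wrist',(cx+r,cy),.09,s))
for p in [(268,1),(369,0),(365,103),(270,104)]: print(onz('wrist',p,.09,s))
print('lever at pad',onz('wrist',(315.5,200),.054,s))
E
```

```text
317.0498352050781 49.64776611328125 33.87894058227539 1083
((317.59320068359375, 49.61426544189453), (63.189735412597656, 67.88014221191406), 178.58909606933594)
nest [0.50370964 0.11088578 0.09      ] [0.52895533 0.11097467 0.09      ] [0.47925554 0.11075239 0.09      ]
[0.53900544 0.07878528 0.09      ]
[0.4672503  0.07779166 0.09      ]
[0.46748239 0.1483041  0.09      ]
[0.53996984 0.14934545 0.09      ]
lever at pad [0.50588231 0.23492095 0.054     ]
```

View pics/w1z.png

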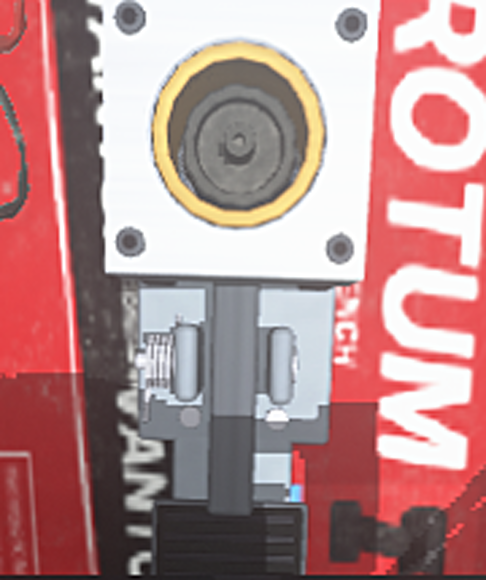

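```bash
python3 -m handwheel '[[[0.0,-0.005,0.014,0.02,0],[0.0,-0.005,0.014,0.05,0],[0.0,-0.005,0.014,0.08,0],[0.0,-0.005,0.014,0.094,0],[0.0,-0.005,0.014,0.1,0],[0.0,-0.005,0.014,0.106,0],[0.0,-0.005,0.014,0.112,0],[0.0,-0.005,0.014,0.112,0]]]' 
```

```text
t: 3.12
eef_pos: [0.5068, 0.2438, 0.047]
ee_rot: [-3.141, -0.001, -3.138]
force: [-0.4, -1.9, 3.5]
width: 0.0004
```

Contact is made, with about 4 N from the spring. I'll keep pressing to the stop.

```bash
python3 -m handwheel '[[[0.0,0,0,0.003,0],[0.0,0,0,0.006,0],[0.0,0,0,0.009,0],[0.0,0,0,0.012,0],[0.0,0,0,0.014,0],[0.0,0,0,0.015,0],[0.0,0,0,0.015,0]]]' 
```

```text
t: 3.7
eef_pos: [0.5075, 0.244, 0.0326]
ee_rot: [3.141, 0.0, -3.138]
force: [0.5, -0.4, 2.9]
width: 0.0004
```

```bash
python3 -m handwheel '[[[0.0,0,0,0.001,0],[0.0,0,0,0.002,0],[0.0,0,0,0.003,0],[0.0,0,0,0.003,0]]]'; python3 -m handwheel '[[[0.0,0,0,0.001,0],[0.0,0,0,0.002,0],[0.0,0,0,0.002,0]]]' 
```

```text
t: 4.03
eef_pos: [0.5076, 0.2438, 0.0309]
ee_rot: [-3.142, 0.001, -3.137]
force: [-5.1, -3.3, 16.1]
width: 0.0007
t: 4.28
eef_pos: [0.5077, 0.2438, 0.0307]
ee_rot: [-3.142, 0.001, -3.137]
force: [-7.4, -4.0, 21.0]
width: 0.0006
```

```bash
python3 -m handwheel '[[[0.0,0,0,0.002,0],[0.0,0,0,0.002,0],[0.0,0,0,0.002,0],[0.0,0,0,0.002,0],[0.0,0,0,0.002,0]]]'; python3 -m handwheel '[[[0.0,0,0,-0.005,0],[0.0,0,0,-0.02,0],[0.0,0,0,-0.05,0],[0.0,0,0,-0.09,0],[0.0,0,-0.03,-0.125,0],[0.0,0,-0.045,-0.125,0],[0.0,0,-0.045,-0.125,0]]]' 
python3 - <<'E'
from h import *
s=arm.get_state(); print(s['eef_pos'],s['ee_rot'],s['force'])
im=grab_frame('wrist');cv2.imwrite('pics/w2.png',im)
c=im[0:215,210:430]
cv2.imwrite('pics/w2z.png',cv2.resize(c,None,fx=2.7,fy=2.7,interpolation=cv2.INTER_CUBIC))
for z in (.09,.0935): print(proj('wrist',(.5036,.1135,z),s))
im=grab_frame('side');c=im[150:330,255:375];cv2.imwrite('pics/s2z.png',cv2.resize(c,None,fx=3.3,fy=3.3,interpolation=cv2.INTER_CUBIC))
E
```

```text
t: 4.7
eef_pos: [0.5077, 0.2438, 0.0307]
ee_rot: [3.141, 0.002, -3.136]
force: [-8.2, -2.0, 23.0]
width: 0.0002
t: 5.28
eef_pos: [0.5085, 0.1977, 0.1586]
ee_rot: [3.138, 0.006, -3.137]
force: [-0.2, -0.1, -1.1]
width: 0.0003
[0.50853655 0.19769645 0.15858805] [ 3.13796238  0.00595622 -3.13705768] [-0.21225926 -0.10529075 -1.14527882]
[327.73280795  98.54256604]
[327.8093972   98.17718493]
```

View pics/w2z.png

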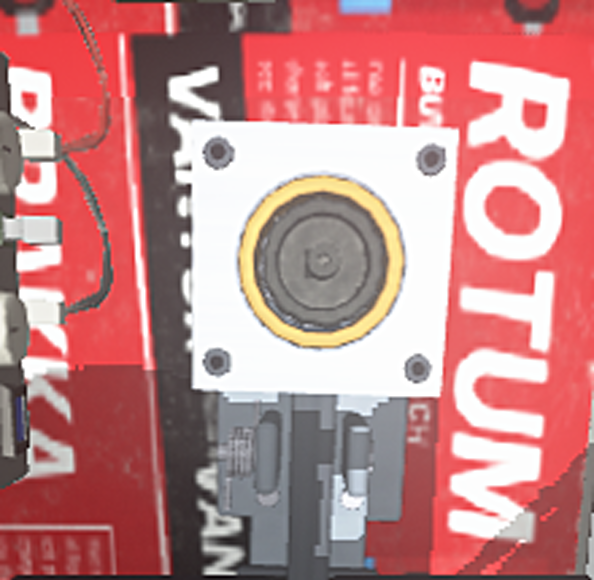

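View pics/s2z.png

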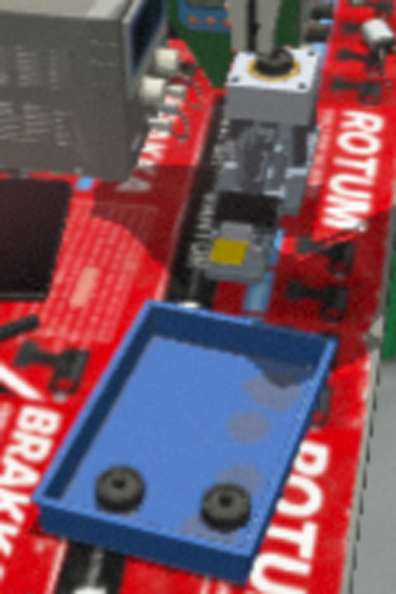

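The rotor is raised and now fills the mouth, and the pedal is held down. The boss is at about (329.5,97) and the ring centre at about (329,96.5). Next I'll work out the grasp, with the jaws along world y.

```bash
python3 - <<'E'
from h import *
s=arm.get_state(); print(s['eef_pos'],s['ee_rot'],s['q'])
im=cv2.imread('pics/w2.png')
hsv=cv2.cvtColor(im,cv2.COLOR_BGR2HSV)
m=cv2.inRange(hsv,(15,90,90),(30,255,255));m[150:]=0;m[:50]=0;m[:,270:][:,130:]=0;m[:,:270]=0
ys,xs=np.nonzero(m);e=cv2.fitEllipse(cv2.convexHull(np.c_[xs,ys]).astype(np.float32));print(e)
print('ring',onz('wrist',e[0],.09,s),'boss',onz('wrist',(329.4,96.7),.1095,s))
T=np.array([.503,.1125,.16])
print(tooldelta(s,T-s['eef_pos']))
E
```

```text
[0.50783843 0.19859075 0.15612261] [ 3.14009229e+00  3.03057613e-03 -3.13717546e+00] [ 0.73286345  0.20283991 -0.37719488  0.00107577 -0.98750155 -0.72903503]
((328.42120361328125, 96.52334594726562), (60.50320816040039, 63.46833419799805), 1.5661201477050781)
ring [0.50223161 0.11297068 0.09      ] boss [0.50196385 0.11470658 0.1095    ]
[ 0.00520689 -0.0860626  -0.00402231]
```

```bash
python3 -m handwheel '[[[0.06,0.0,-0.01,-0.004,-5],[0.06,0.001,-0.025,-0.004,-12],[0.06,0.002,-0.04,-0.004,-19],[0.06,0.003,-0.06,-0.004,-26],[0.06,0.004,-0.075,-0.004,-33],[0.06,0.005,-0.085,-0.004,-40],[0.06,0.005,-0.085,-0.004,-47],[0.06,0.005,-0.085,-0.004,-54],[0.06,0.005,-0.085,-0.004,-61],[0.06,0.005,-0.085,-0.004,-68],[0.06,0.005,-0.085,-0.004,-75],[0.06,0.005,-0.085,-0.004,-82],[0.06,0.005,-0.085,-0.004,-89],[0.06,0.005,-0.085,0.0,-89],[0.06,0.005,-0.085,0.02,-89],[0.06,0.005,-0.085,0.02,-89]]]' 
python3 - <<'E'
from h import *
s=arm.get_state(); print(s['eef_pos'],s['ee_rot'],s['q'])
im=grab_frame('wrist');cv2.imwrite('pics/w3.png',im)
for z in (.09,.1025,.1095): print(proj('wrist',(.503,.1135,z),s))
E
```

```text
t: 6.72
eef_pos: [0.5013, 0.1132, 0.1324]
ee_rot: [3.14, -0.0, -1.588]
force: [-0.6, -0.3, -1.1]
width: 0.0598
[0.50134443 0.11324905 0.13235602] [ 3.13969949e+00 -4.58856938e-04 -1.58838406e+00] [ 6.04006116e-01  1.80980148e-01 -4.67595632e-01 -9.14020977e-04
 -9.24027004e-01  9.49753501e-01]
[320.52872103 211.85764268]
[320.51225733 217.35774477]
[320.50213902 220.74036245]
```

View pics/w3.png

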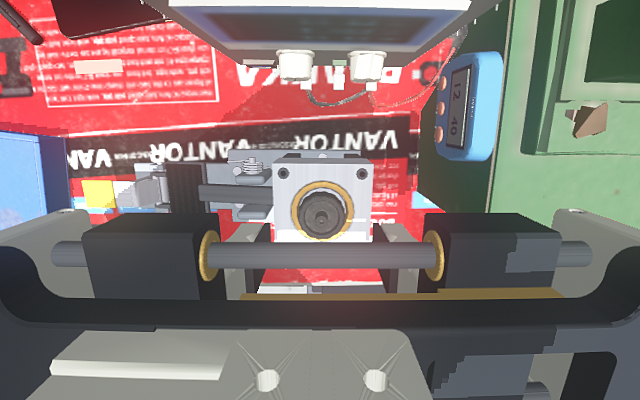

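```bash
python3 -m handwheel '[[[0.06,0,-0.001,0.01,0],[0.06,0,-0.002,0.022,0],[0.06,0,-0.002,0.032,0],[0.06,0,-0.002,0.037,0],[0.06,0,-0.002,0.040,0],[0.06,0,-0.002,0.040,0],[0.06,0,-0.002,0.040,0]]]' 
python3 - <<'E'
from h import *
s=arm.get_state(); print(s['eef_pos'],s['ee_rot'],s['force'])
im=grab_frame('side');c=im[150:240,290:390];cv2.imwrite('pics/s3z.png',cv2.resize(c,None,fx=5,fy=5,interpolation=cv2.INTER_CUBIC))
E
```

```text
t: 7.35
eef_pos: [0.504, 0.1133, 0.094]
ee_rot: [3.141, -0.001, -1.587]
force: [-0.1, 0.7, 0.4]
width: 0.06
[0.50401029 0.11325175 0.09400929] [ 3.14068979e+00 -7.76063781e-04 -1.58740061e+00] [-0.11693819  0.71242106  0.35490677]
```

View pics/s3z.png

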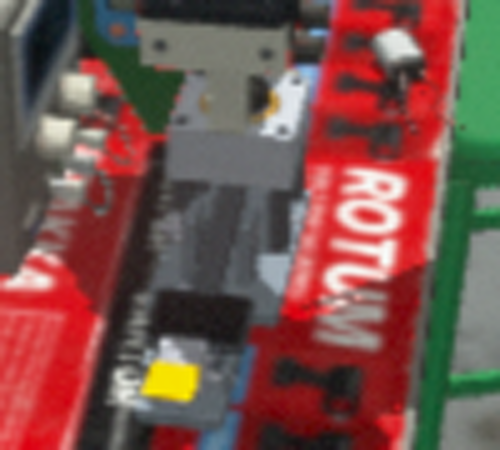

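```bash
python3 -m handwheel '[[[0.06,0,0,0.0015,0],[0.06,0,0,0.002,0],[0.045,0,0,0.002,0],[0.03,0,0,0.002,0],[0.02,0,0,0.002,0],[0.02,0,0,0.002,0],[0.02,0,0,0.002,0],[0.02,0,0,0.002,0]]]' 15
```

```text
t: 8.07
eef_pos: [0.5042, 0.1133, 0.0923]
ee_rot: [3.141, -0.0, -1.587]
force: [0.1, -1.1, -0.3]
width: 0.0334
```

```bash
python3 -m handwheel '[[[0.02,0,0,-0.004,0],[0.02,0,0,-0.01,0],[0.02,0,0,-0.02,0],[0.02,0,0,-0.035,0],[0.02,0,0,-0.05,0],[0.02,0,0,-0.06,0],[0.02,-0.015,0,-0.065,0],[0.02,-0.04,0.002,-0.065,0],[0.02,-0.07,0.003,-0.065,0],[0.02,-0.1,0.004,-0.065,0],[0.02,-0.13,0.005,-0.065,0],[0.02,-0.16,0.006,-0.065,0],[0.02,-0.19,0.007,-0.065,0],[0.02,-0.22,0.008,-0.065,0],[0.02,-0.25,0.009,-0.065,0],[0.02,-0.28,0.01,-0.065,0],[0.02,-0.305,0.011,-0.065,0],[0.02,-0.325,0.012,-0.065,0],[0.02,-0.334,0.012,-0.065,0],[0.02,-0.334,0.012,-0.065,0]]]' 15
python3 - <<'E'
from h import *
s=arm.get_state(); print(s['eef_pos'],s['ee_rot'],s['width'],s['force'])
cv2.imwrite('pics/w4.png',grab_frame('wrist'))
im=grab_frame('side');c=im[130:330,230:390];cv2.imwrite('pics/s4z.png',cv2.resize(c,None,fx=3,fy=3,interpolation=cv2.INTER_CUBIC))
E
```

```text
t: 9.73
eef_pos: [0.4975, 0.4493, 0.157]
ee_rot: [3.141, -0.0, -1.586]
force: [-0.6, -0.2, -0.3]
width: 0.0334
[0.49749911 0.44927058 0.15703883] [ 3.14124300e+00 -4.82398497e-04 -1.58577769e+00] 0.033398257346341234 [-0.57850205 -0.18451387 -0.32740008]
```

View pics/w4.png

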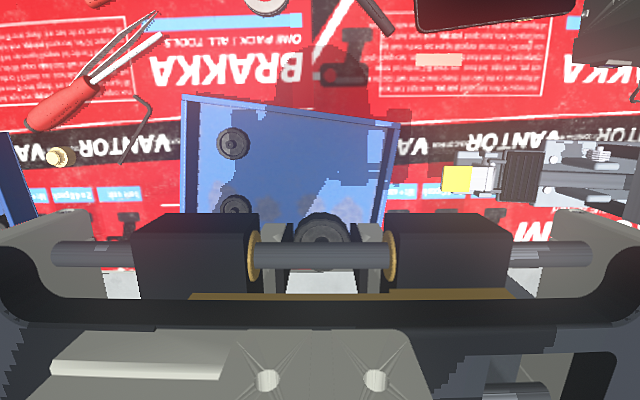

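View pics/s4z.png

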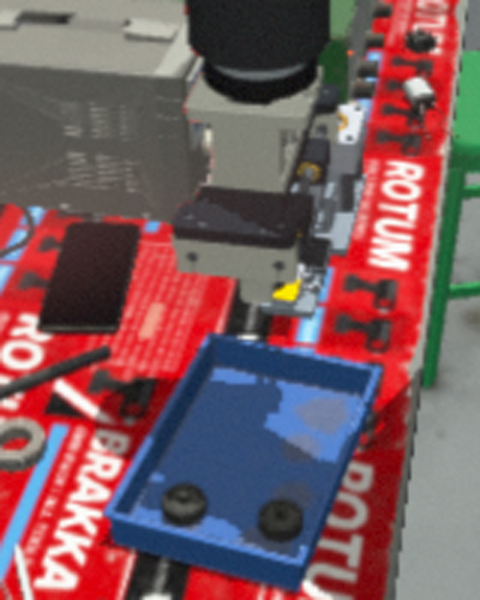

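```bash
python3 - <<'E'
from h import *
s=arm.get_state()
s0=dict(s)
for n,p,z in [('TL',(181,95),.034),('TR',(399,122),.034),('tab',(457,179),.044),('padL',(500,177),.031),('padR',(543,177),.031),('doneA',(234,143),.02)]: print(n,onz('wrist',p,z,s).round(4))
print(s['eef_pos'])
E
python3 -m handwheel '[[[0.02,0,0.0,0.02,0],[0.02,0,0,0.05,0],[0.02,0,0,0.08,0],[0.02,0,0,0.11,0],[0.02,0,0,0.13,0],[0.02,0,0,0.14,0],[0.02,0,0,0.143,0],[0.02,0,0,0.143,0],[0.02,0,0,0.143,0]]]' 15
```

```text
TL [0.5912 0.578  0.034 ]
TR [0.5627 0.3709 0.034 ]
tab [0.508  0.3137 0.044 ]
padL [0.5068 0.2624 0.031 ]
padR [0.5062 0.2164 0.031 ]
doneA [0.5444 0.5356 0.02  ]
[0.49752745 0.44714745 0.15718413]
t: 10.58
eef_pos: [0.4982, 0.4475, 0.0157]
ee_rot: [-3.141, 0.001, -1.587]
force: [0.1, -0.4, -1.4]
width: 0.033
```

```bash
python3 -m handwheel '[[[0.02,0,0.0,0.003,0],[0.02,0,0,0.006,0],[0.02,0,0,0.0065,0],[0.02,0,0,0.0065,0]]]' 15;python3 -m handwheel '[[[0.02,0,0.0,0.0005,0],[0.02,0,0,0.001,0],[0.02,0,0,0.001,0]]]' 15
```

```text
t: 10.92
eef_pos: [0.4982, 0.4475, 0.0095]
ee_rot: [-3.141, 0.001, -1.587]
force: [-0.9, 0.9, -1.0]
width: 0.0332
t: 11.17
eef_pos: [0.4982, 0.4476, 0.0086]
ee_rot: [-3.141, 0.001, -1.587]
force: [0.7, 0.3, -0.8]
width: 0.0333
```

```bash
python3 -m handwheel '[[[0.02,0,0.0,0.001,0],[0.02,0,0,0.001,0],[0.02,0,0,0.001,0]]]' 15;python3 -m handwheel '[[[0.02,0,0.0,0.0005,0],[0.02,0,0,0.001,0],[0.02,0,0,0.001,0]]]' 15
```

```text
t: 11.42
eef_pos: [0.4983, 0.4477, 0.0079]
ee_rot: [-3.141, 0.001, -1.587]
force: [-1.2, -0.3, 3.3]
width: 0.0331
t: 11.67
eef_pos: [0.4983, 0.4477, 0.0078]
ee_rot: [-3.14, 0.001, -1.587]
force: [-2.8, -1.7, 9.0]
width: 0.0331
```

```bash
python3 -m handwheel '[[[0.033,0,0.0,0,0],[0.036,0,0,0,0],[0.042,0,0,0,0],[0.05,0,0,0,0],[0.05,0,0,0,0],[0.05,0,0,0,0]]]'; python3 -m handwheel '[[[0.05,0,0,-0.005,0],[0.05,0,0,-0.015,0],[0.05,0,0,-0.03,0],[0.05,0,0,-0.06,0],[0.05,0,0,-0.09,0],[0.05,0,0,-0.11,0],[0.05,0,0,-0.11,0]]]'
python3 - <<'E'
from h import *
s=arm.get_state(); print(s['eef_pos'],s['ee_rot'],s['width'],s['force'])
cv2.imwrite('pics/w5.png',grab_frame('wrist'))
im=grab_frame('side');c=im[190:330,250:370];cv2.imwrite('pics/s5z.png',cv2.resize(c,None,fx=4,fy=4,interpolation=cv2.INTER_CUBIC))
E
```

```text
t: 12.17
eef_pos: [0.4983, 0.4477, 0.0076]
ee_rot: [-3.14, 0.001, -1.587]
force: [0.3, 0.2, -0.2]
width: 0.0495
t: 12.75
eef_pos: [0.5003, 0.45, 0.1244]
ee_rot: [-3.134, 0.008, -1.586]
force: [0.5, 0.6, 0.2]
width: 0.0501
[0.50030136 0.44996087 0.12444569] [-3.13442009  0.00821727 -1.58558411] 0.05006655152145817 [0.52030348 0.61514448 0.24483606]
```

View pics/w5.png

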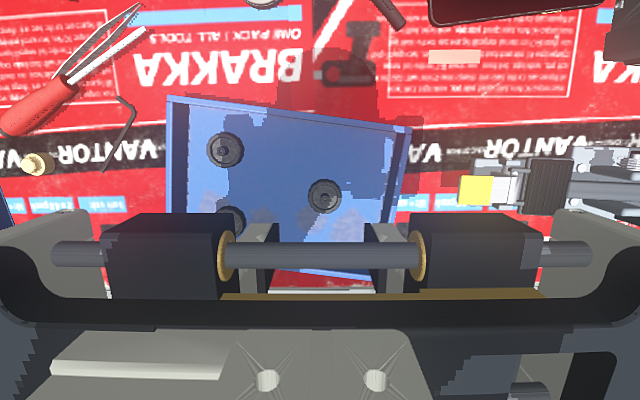

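View pics/s5z.png

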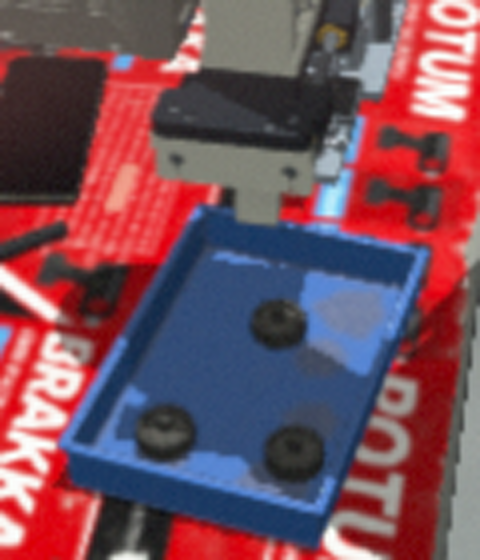

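The rotor stands upright at wrist pixel (324,197), away from the two finished rotors at (225,151) and (230,220). Now I'll turn back and shut the fingers over the tab. First a zoom on the catch.

```bash
python3 -m handwheel '[[[0.0,0.01,0,-0.01,7],[0.0,0.03,0,-0.02,14],[0.0,0.05,0,-0.02,21],[0.0,0.07,0,-0.02,28],[0.0,0.07,0,-0.02,35],[0.0,0.07,0,-0.02,42],[0.0,0.07,0,-0.02,49],[0.0,0.07,0,-0.02,56],[0.0,0.07,0,-0.02,63],[0.0,0.07,0,-0.02,70],[0.0,0.07,0,-0.02,77],[0.0,0.07,0,-0.02,84],[0.0,0.07,0,-0.02,91],[0.0,0.07,0,-0.02,91],[0.0,0.07,0,-0.02,91]]]'
python3 - <<'E'
from h import *
s=arm.get_state(); print(s['eef_pos'],s['ee_rot'],s['width'],s['force'],s['q'])
im=grab_frame('wrist');cv2.imwrite('pics/w6.png',im)
cv2.imwrite('pics/w6z.png',cv2.resize(im[0:215,210:430],None,fx=2.7,fy=2.7,interpolation=cv2.INTER_CUBIC))
hsv=cv2.cvtColor(im,cv2.COLOR_BGR2HSV);m=cv2.inRange(hsv,(24,120,120),(36,255,255));m[212:]=0
n,l,st,c=cv2.connectedComponentsWithStats(m);i=1+np.argmax(st[1:,4]);print(st[i],c[i],onz('wrist',c[i],.044,s))
E
```

```text
t: 14.1
eef_pos: [0.497, 0.3777, 0.1387]
ee_rot: [3.139, 0.002, 3.112]
force: [-0.3, 0.3, 0.8]
width: 0.0006
[0.49698177 0.37769831 0.13869053] [3.13871727e+00 1.80907311e-03 3.11209503e+00] 0.0006023992661943879 [-0.2798245   0.34497688  0.84257871] [ 9.62140047e-01  3.41740925e-01 -2.24923783e-01 -7.09214234e-05
 -1.00073500e+00 -9.91596894e-01]
[290 114   1  11  11] [290. 119.] [0.5211735  0.30754415 0.044     ]
```

View pics/w6z.png

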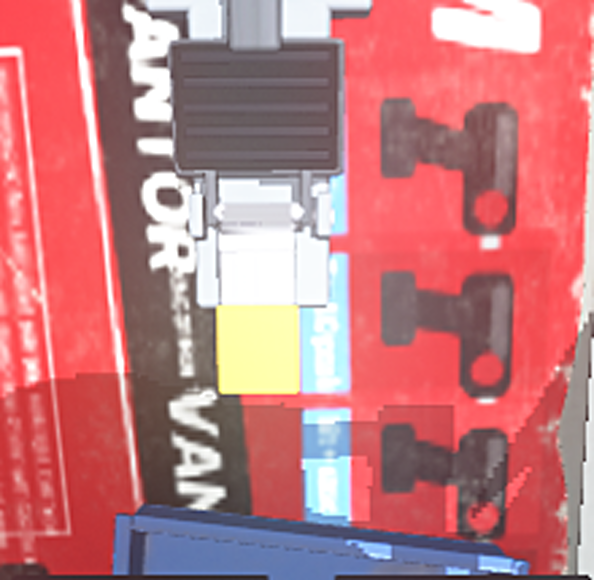

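```bash
python3 - <<'E'
from h import *
s=arm.get_state()
U=lambda x,y:(210+(x+.5)/2.7-.5,(y+.5)/2.7-.5)
for n,p in [('c',(258.5,349)),('near nest',(258.5,305)),('outer',(258.5,393)),('cheekR',(312,303)),('L',(217,349)),('R',(300,349))]: print(n,onz('wrist',U(*p),.044,s).round(4))
print(onz('wrist',U(258,107),.031,s),'tray edge',onz('wrist',U(330,520),.034,s), s['eef_pos'])
print(tooldelta(s,np.array([.507,.319,.06])-s['eef_pos']))
E
```

```text
c [0.5084 0.3165 0.044 ]
near nest [0.5078 0.3028 0.044 ]
outer [0.509  0.3305 0.044 ]
cheekR [0.4909 0.3027 0.044 ]
L [0.5217 0.3161 0.044 ]
R [0.4951 0.3169 0.044 ]
[0.50624276 0.24189904 0.031     ] tray edge [0.48621223 0.37621817 0.034     ] [0.49707254 0.37783322 0.1388335 ]
[-0.01146745 -0.0587676   0.07867331]
```

```bash
python3 -m handwheel '[[[0.0,-0.006,-0.02,0,0],[0.0,-0.012,-0.04,0.01,0],[0.0,-0.0125,-0.057,0.03,0],[0.0,-0.0125,-0.057,0.06,0],[0.0,-0.0125,-0.057,0.08,0],[0.0,-0.0125,-0.057,0.088,0],[0.0,-0.0125,-0.057,0.088,0],[0.0,-0.0125,-0.057,0.088,0]]]'
python3 -m handwheel '[[[0.0,0,0,0.004,0],[0.0,0,0,0.009,0],[0.0,0,0,0.014,0],[0.0,0,0,0.019,0],[0.0,0,0,0.022,0],[0.0,0,0,0.024,0],[0.0,0,0,0.024,0]]]'
```

```text
t: 14.82
eef_pos: [0.5084, 0.321, 0.051]
ee_rot: [3.139, 0.002, 3.115]
force: [-0.5, 0.6, 0.3]
width: 0.0006
t: 15.4
eef_pos: [0.5085, 0.3211, 0.0273]
ee_rot: [3.139, 0.002, 3.115]
force: [-2.0, -0.1, 7.8]
width: 0.0005
```

```bash
python3 -m handwheel '[[[0.0,0,0,0.001,0],[0.0,0,0,0.002,0],[0.0,0,0,0.002,0]]]'
python3 - <<'E'
from h import *
s=arm.get_state(); print(s['eef_pos'],s['force'])
im=grab_frame('wrist');cv2.imwrite('pics/w7.png',im)
cv2.imwrite('pics/w7z.png',cv2.resize(im[0:215,210:430],None,fx=2.7,fy=2.7,interpolation=cv2.INTER_CUBIC))
im=grab_frame('side');c=im[150:270,270:370];cv2.imwrite('pics/s7z.png',cv2.resize(c,None,fx=5,fy=5,interpolation=cv2.INTER_CUBIC))
E
```

```text
t: 15.65
eef_pos: [0.5087, 0.3213, 0.0268]
ee_rot: [3.139, 0.003, 3.116]
force: [-5.1, -1.0, 16.0]
width: 0.0007
[0.50868345 0.32125915 0.02678186] [-5.1097384  -1.00032486 16.03194056]
```

View pics/w7z.png

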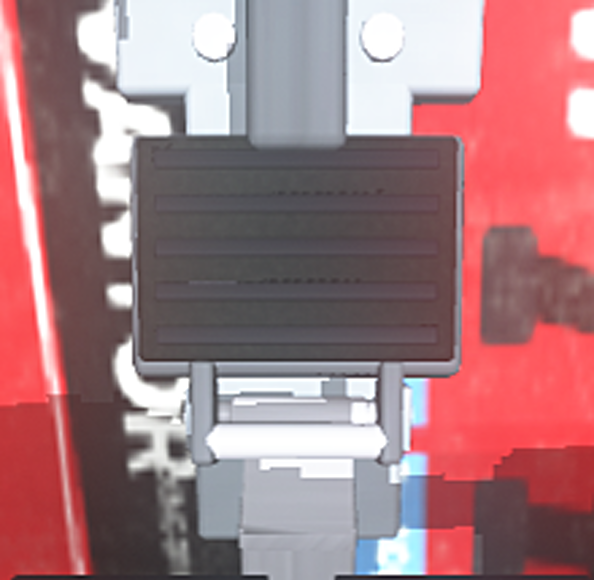

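View pics/s7z.png

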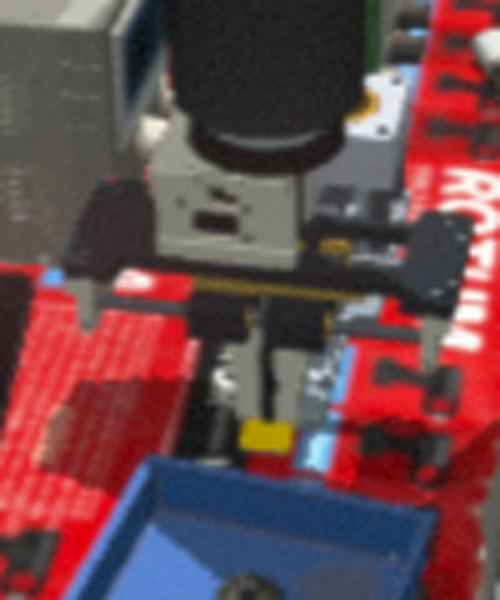

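The pad is 122 px wide in this view, which puts its depth at about 0.12 m and z at about 0.055. So the pedal has sprung up with the tab at its stop. I'll lift off and check.

```bash
python3 -m handwheel '[[[0.0,0,0,-0.005,0],[0.0,0,0,-0.012,0],[0.0,0,0,-0.02,0],[0.0,0,0,-0.03,0],[0.0,0,0,-0.05,0],[0.0,0,0.02,-0.08,0],[0.0,0,0.05,-0.11,0],[0.0,0,0.06,-0.11,0],[0.0,0,0.06,-0.11,0],[0.0,0,0.06,-0.11,0],[0.0,0,0.06,-0.11,0]]]'
python3 - <<'E'
from h import *
s=arm.get_state(); print(s['eef_pos'],s['force'])
im=grab_frame('wrist');cv2.imwrite('pics/w8.png',im)
cv2.imwrite('pics/w8z.png',cv2.resize(im[0:215,210:430],None,fx=2.7,fy=2.7,interpolation=cv2.INTER_CUBIC))
U=lambda x,y:(210+(x+.5)/2.7-.5,(y+.5)/2.7-.5)
E
```

```text
t: 16.67
eef_pos: [0.5093, 0.3802, 0.1365]
ee_rot: [3.14, 0.002, 3.116]
force: [0.5, -0.9, -1.1]
width: 0.0001
[0.50932477 0.38019845 0.13647407] [ 0.50198765 -0.89746448 -1.12624295]
```

View pics/w8z.png

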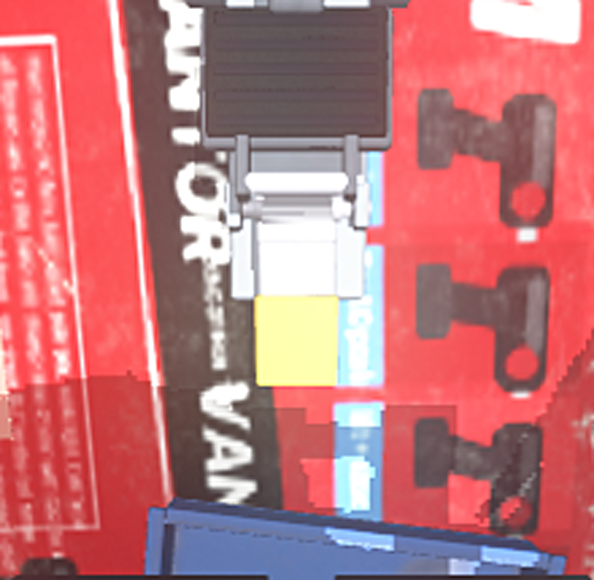

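The pedal is up, with its pin clear above the hook, and the tab shows the same shape as when it was closed. I'll back the arm off for a final look from the top and side cameras.

```bash
python3 -m handwheel '[[[0.0,0,0,-0.02,0],[0.0,0,0,-0.05,0],[0.0,0,0,-0.08,0],[0.0,0,-0.03,-0.1,0],[0.0,0,-0.07,-0.1,0],[0.0,0,-0.11,-0.1,0],[0.0,0.02,-0.15,-0.1,0],[0.0,0.05,-0.19,-0.1,0],[0.0,0.06,-0.22,-0.1,0],[0.0,0.06,-0.22,-0.1,0],[0.0,0.06,-0.22,-0.1,0]]]'
python3 - <<'E'
from h import *
a=grab_frame('top');b=grab_frame('side')
cv2.imwrite('pics/topf.png',cv2.resize(a[120:265,130:395],None,fx=3,fy=3,interpolation=cv2.INTER_CUBIC))
cv2.imwrite('pics/sidef.png',cv2.resize(b[150:330,240:375],None,fx=3.3,fy=3.3,interpolation=cv2.INTER_CUBIC))
E
```

```text
t: 17.63
eef_pos: [0.4424, 0.159, 0.2362]
ee_rot: [3.14, 0.002, 3.113]
force: [0.5, 1.1, 0.1]
width: 0.0002
```

View pics/topf.png

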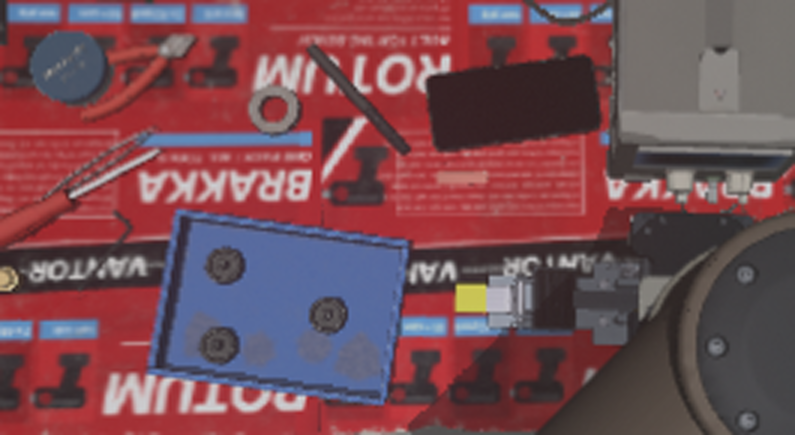

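View pics/sidef.png

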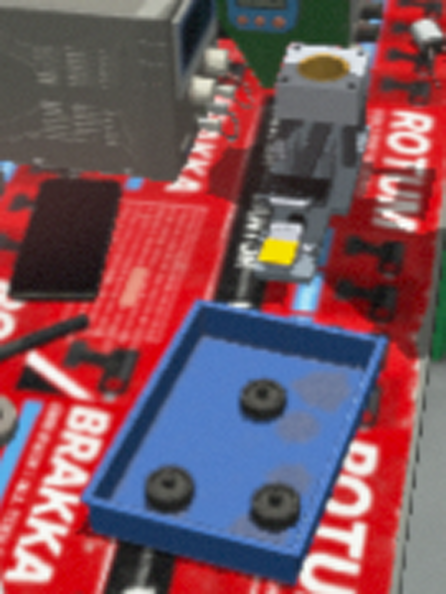

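All three rotors stand upright in the tray. Its corner is still at top-view pixel (190,191), so it hasn't moved. The nest is empty, the pedal is up and the tab is closed, so I'm handing in.

```bash
python3 - <<'E'
from h import *
print(onz('top',(130+328.5/3-.5,120+315.5/3-.5),.02))
print(arm.job_done())
E
```

```text
[0.49604027 0.44631293 0.02      ]
the job is handed in; nothing more can be done
None
```

The black rotor is out of the nest and standing in the blue tray, the pedal is back up, and I handed the job in at about 17.7 s of the 53 s allowed. No verdict is reported.

**What I did**
- **Pedal:** I pressed it with shut fingers to the stop, at about 21–23 N, and the catch held it.
- **Rotor:** I gripped the lifted rotor across the drum at 15 N. It went down until it touched the tray floor in the empty half, and I let it go there.
- **Catch:** I pressed the yellow tab to its stop at about 16 N, which is more than the 1–2 N it needs. The pedal sprang up.

**Last checks**
- **Rotor:** it stands upright at about (0.496, 0.446), which is about 40 mm from the tray's centre, in the empty half. The two finished rotors are still upright.
- **Tray:** its corner is at the same top-camera pixel as at the start, so it has not moved.
- **Pedal and catch:** by eye, the pedal's pin is up and clear of the hook, and the tab is back where it was when closed. I had no reading of either joint angle.
- **Bystanders:** the phone, marker and motor look undisturbed, though I did not measure them.
- **Arm:** it ended clear of everything.

No check failed. The camera views disagreed by 2–9 mm on the positions of the pad, tab and nest. I used values in between, with the given fixture dimensions as a check, and every contact was close to where I expected it.

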